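# Open, load and switch the slide dryer and lock its switch cover

### The arm

A 6-joint arm with a two-finger parallel gripper is mounted at the origin on a cart in front of the work surface, level with it; the furniture and walls round the work are solid. World frame = base frame: x ahead of the robot, y to its left, z up, the work surface at z = 0. Lengths are in m, angles in rad, forces in N, time in s.
With the tool pointing down it reaches from about 0.4 to 0.925 m from the base axis. Payload 12.5 kg.
Tool frame: the origin (TCP) lies between the finger pads; the fingertips stand 8 mm ahead of it and the grasp point (between the pads) lies 11 mm behind it; z points along the fingers, y is the line along which they close (so a half turn about z gives the same grasp; the last joint's range is limited). The gripper opens to 95 mm and grips with 3 to 60 N. Pads are 20 mm wide; open, the fingers measure 119 mm over their backs; the gripper's body (75 mm by 180 mm) begins 59 mm behind the grasp point.
Start: joints at [1.04, 0.491, 1.559, -0, 1.092, -0.106], TCP at [0.258, 0.569, 0.223] pointing down, gripper open.
Joint ranges: [-3.1, 3.1], [-0.84, 2.19], [0.05, 2.79], [-1.13, 4.28], [0.06, 2.93], [-2.69, 2.69]. Speed limits (rad/s): [2.22, 2.22, 2.79, 3.14, 3.14, 3.14].

### API

Orientations are given as a rotation vector (axis times angle).
In Python, from cell import read_state, snapshot, calibration, close_job gives the robot as it stands.
- The arm moves only by the tool pendant, called as name(argument=value, ...) on one line, values as JSON. Schema: {"type":"object","properties":{"moves":{"type":"string"},"only":{"type":"string"},"quiet":{"type":"boolean"},"lines":{"type":"string"}},"required":["moves"],"additionalProperties":false}. moves is a string of 1 to 20 rows, parted by a bar, with the numbers parted by spaces; each row has 5 numbers: dx, dy, dz in parts of the range, where 1.0 means 0.5 m, then a turn about the tool's z in parts of the range, where 1.0 means 2 rad, then the finger opening in m; each row shifts and turns the commanded pose from where the row before left it, along the tool's axes as they then stand; what a row does not reach is not made up. A row lasts 1/8 s, in which the tool goes at most 0.0625 m and 0.188 rad, less where a joint would pass 70% of its speed; a pose out of reach is approached as far as the arm can. The fingers move at their own pace and stop on an object; the grip force is fixed at half the most. Time passes only in rows, so rows that do not move let the fingers close. The tool returns the time, the measured TCP pose, the force, the opening and the grip force at its end. only (a regular expression) keeps the lines of the reply that match it, lines (a string "A,B") keeps lines A to B, and quiet returns only ok. A shift or turn number past 1, either way, is cut back to 1. Input that does not fit is refused with a message, and nothing moves.
- read_state(): the state, without advancing time (a new reading comes with each control period).
- snapshot(name): name is "side" or "top"; returns (picture, depth): 400x640x3 uint8, red, green, blue; 400x640 float32, m along the optical axis (not along the pixel's ray), 0 where there is no reading.
- calibration(name): a dict with "camera_matrix" (3x3 intrinsics, pixels), "R" (3x3) and "t" (3): a world point X has camera coordinates R X + t. Camera axes: x right, y down, z forward; pixel columns grow to the right and rows downward; lengths in m; the calibration is good to about 2 mm. A picture is of the moment at which its call begins. calibration takes no time and is no camera call.
- close_job(): hands the job in; it is judged then, once.
The state is a dict: "clock": time; "joint_positions": joint angles; "dq": joint speeds; "joint_torque": joint torques, N m; "tool_pos": TCP position; "tcp_rot": TCP orientation; "ft_force": force on the tool from outside, world axes, zero at the start; "moment": the same for the moment, N m; "finger_gap": finger opening in m; "gripper_force": force on a finger pad.
Only numpy, scipy, OpenCV 4.12 (cv2) and the standard library are available. Lean on these libraries where they do the work, as an engineer would, in place of code of your own. Each camera call takes 0.05 s, during which the arm holds its last target. There are 200 camera calls.

### The job

Unlock the cover over the slide dryer's switches (press the fastener head down, turn it a quarter turn anticlockwise) and draw it to the front; then put every steel slide case that waits on the bench upright and centred on a free plate, lengthwise from front to back. Set the push-lock switch in front of each plate locked in where the plate carries a case and out where it is empty: some start in and some out and each push to the bottom changes it over, so feel how high a cap stands before and after pushing it. Last slide the cover fully home again, press the fastener head down and turn it a quarter turn clockwise until it catches; leave the timer and the petri dish beside the dryer alone.

Things in the scene. Friction and masses are not known exactly. Their poses are not given: they have to be found in the camera images.
- dryer: slide dryer: low white cabinet fixed on the bench, 310 x 390 mm, flat deck 40 mm high; origin at bench height, 10 mm behind the middle; x points to its back, away from the robot, y to its left. From the front: apron for the open cover, a row of three round switches under the cover, three bare steel plates let in flush, 128 (x) x 78 (y) mm at 125 mm pitch, each in line behind its switch
- plate_left (a point): centre of the left steel plate, on its surface (height 40 mm); a case stands here with its length along the dryer's x
- plate_middle (a point): centre of the middle steel plate, on its surface (height 40 mm); a case stands here with its length along the dryer's x
- plate_right (a point): centre of the right steel plate, on its surface (height 40 mm); a case stands here with its length along the dryer's x
- switch_left_top (a point): centre of the top of the left plate's push-lock switch, a round grey cap of 41 mm diameter (follows the cap). Out (off), its top is 55.5 mm above the bench; locked in (on), 49 mm; at the bottom 46 mm; a fixed black ring of 54 mm outer, 46 mm inner diameter round it is 52 mm high
- switch_left (a joint): travel of that cap in m: 0 out, about 0.0063 locked in, 0.0094 at the bottom stop. Push-push: each push to the stop and release changes over between out and locked in; a light touch (under 4 N) changes nothing. Spring 4 N at the top, 6.5 N at the stop
- switch_middle_top (a point): centre of the top of the middle plate's push-lock switch, a round grey cap of 41 mm diameter (follows the cap). Out (off), its top is 55.5 mm above the bench; locked in (on), 49 mm; at the bottom 46 mm; a fixed black ring of 54 mm outer, 46 mm inner diameter round it is 52 mm high
- switch_middle (a joint): travel of that cap in m: 0 out, about 0.0063 locked in, 0.0094 at the bottom stop. Push-push: each push to the stop and release changes over between out and locked in; a light touch (under 4 N) changes nothing. Spring 4 N at the top, 6.5 N at the stop
- switch_right_top (a point): centre of the top of the right plate's push-lock switch, a round grey cap of 41 mm diameter (follows the cap). Out (off), its top is 55.5 mm above the bench; locked in (on), 49 mm; at the bottom 46 mm; a fixed black ring of 54 mm outer, 46 mm inner diameter round it is 52 mm high
- switch_right (a joint): travel of that cap in m: 0 out, about 0.0063 locked in, 0.0094 at the bottom stop. Push-push: each push to the stop and release changes over between out and locked in; a light touch (under 4 N) changes nothing. Spring 4 N at the top, 6.5 N at the stop
- cover (a joint): travel in m of the switch cover along the dryer's x: aluminium plate 72 (x) x 380 (y) x 3 mm, top 63 mm above the bench, with a 14 mm lip along its front. 0 drawn right to the front, switches bare; 0.075 fully home at its stop, over the switches, where it starts, locked. Friction 2 N. It is moved by its fastener head
- lock_head (a point): top centre of the fastener's head (moves with it), 103 mm above the bench when up (97 when caught), on the middle line of the cover, 62.5 mm to the left of its middle. Steel bar grip 42 x 12 mm, 20 mm high, on a round flange of 44 mm diameter and 6 mm thickness. The frame's y runs along the bar
- lock_press (a joint): how far the head is pressed down, in m: 0 up, 0.010 stop; spring 3 N rising to 7 N. Caught, it rests at 0.0062; press it to the stop to turn it out of the catch, and at turn 0 it springs up and frees the cover. With the cover home and the bar at turn 0 it goes right down; not home, or turned first, it meets the slot plate
- lock_turn (a joint): turn of the head, rad, clockwise seen from above: 0 free, bar along the dryer's y; 1.571 stop, bar along the dryer's x, locked (at the start). Held down at the stop it turns easily; let go at a quarter turn it springs up into its catch (finds it from about 1.4)
- case_p1: grey steel slide case, a closed upright box 112 (its x) x 60 (its y) x 82 mm high, about 0.34 kg; origin at the centre of its underside, z up, either end may face the robot. Grasp across the 60 mm width. If present, it stands on the left plate at the start.
- case_p2: grey steel slide case, a closed upright box 112 (its x) x 60 (its y) x 82 mm high, about 0.34 kg; origin at the centre of its underside, z up, either end may face the robot. Grasp across the 60 mm width. If present, it stands on the middle plate at the start.
- case_p3: grey steel slide case, a closed upright box 112 (its x) x 60 (its y) x 82 mm high, about 0.34 kg; origin at the centre of its underside, z up, either end may face the robot. Grasp across the 60 mm width. If present, it stands on the right plate at the start.
- case_b1: grey steel slide case, a closed upright box 112 (its x) x 60 (its y) x 82 mm high, about 0.34 kg; origin at the centre of its underside, z up, either end may face the robot. Grasp across the 60 mm width. If present, it waits on the bench to the left of the dryer.
- case_b2: grey steel slide case, a closed upright box 112 (its x) x 60 (its y) x 82 mm high, about 0.34 kg; origin at the centre of its underside, z up, either end may face the robot. Grasp across the 60 mm width. If present, it waits on the bench to the left of the dryer.
- timer: bystander: digital timer standing on edge, 24 x 72 x 60 mm, to the right of the dryer
- petri_dish: bystander: closed petri dish, 61 mm diameter, 16 mm high, to the right
There are look-alikes about, which are no part of the job. What is shaped like the case_p2 but purple is not meant.

How it is judged:
At the end, for the whole second after the job is handed in: Each case stands upright (0.1 rad), at rest, within 18 mm of a plate's centre and 0.2 rad of the dryer's x; switches of occupied plates are locked in (5 to 8 mm), the others out (under 2 mm); the cover is home (over 72 mm), its fastener turned over 1.35 rad and resting 5 to 8 mm down ((distance between case_p1 and plate_left below 0.018 m or distance between case_p1 and plate_middle below 0.018 m or distance between case_p1 and plate_right below 0.018 m) and angle between each of case_p1, case_p2, case_p3, case_b1, case_b2's own z axis and vertical below 0.1 rad and angle between the x axis of each of case_p1, case_p2, case_p3, case_b1, case_b2 and the x axis of dryer, either way round below 0.2 rad and linear speed of each of case_p1, case_p2, case_p3, case_b1, case_b2 below 0.02 m/s and (distance between case_p2 and plate_left below 0.018 m or distance between case_p2 and plate_middle below 0.018 m or distance between case_p2 and plate_right below 0.018 m) and (distance between case_p3 and plate_left below 0.018 m or distance between case_p3 and plate_middle below 0.018 m or distance between case_p3 and plate_right below 0.018 m) and (distance between case_b1 and plate_left below 0.018 m or distance between case_b1 and plate_middle below 0.018 m or distance between case_b1 and plate_right below 0.018 m) and (distance between case_b2 and plate_left below 0.018 m or distance between case_b2 and plate_middle below 0.018 m or distance between case_b2 and plate_right below 0.018 m) and ((distance between any of case_p1, case_p2, case_p3, case_b1, case_b2 and plate_left below 0.018 m and value of joint switch_left between 0.005 and 0.008 m) or (not (distance between any of case_p1, case_p2, case_p3, case_b1, case_b2 and plate_left below 0.018 m) and value of joint switch_left below 0.002 m)) and ((distance between any of case_p1, case_p2, case_p3, case_b1, case_b2 and plate_middle below 0.018 m and value of joint switch_middle between 0.005 and 0.008 m) or (not (distance between any of case_p1, case_p2, case_p3, case_b1, case_b2 and plate_middle below 0.018 m) and value of joint switch_middle below 0.002 m)) and ((distance between any of case_p1, case_p2, case_p3, case_b1, case_b2 and plate_right below 0.018 m and value of joint switch_right between 0.005 and 0.008 m) or (not (distance between any of case_p1, case_p2, case_p3, case_b1, case_b2 and plate_right below 0.018 m) and value of joint switch_right below 0.002 m)) and value of joint cover above 0.072 m and value of joint lock_turn above 1.35 rad and value of joint lock_press between 0.005 and 0.008 m); the robot touches nothing.
It fails at once if the timer is knocked away (distance of timer from where it was at the start of the episode above 0.03 m).
It fails at once if the petri dish is knocked away (distance of petri_dish from where it was at the start of the episode above 0.03 m).
Of case_p1, case_p2, case_p3 only 1 to 1 are there at a start; the rules pass over those that are not, and their reading is None.
Of case_b1, case_b2 only 1 to 2 are there at a start; the rules pass over those that are not, and their reading is None.
At some moment in a run one of case_b1, case_b2 may be knocked a few centimetres aside while the robot is not near it.
It also fails if it takes over 208 s, if anything falls off the work surface, if the arm or the gripper's body presses on something with over 40 N, if the wrist force passes 120 N, or if a joint passes its speed limit or range.

## Working session

There is one attempt and no reset: what is moved stays moved. The work goes in short steps, Python scripts to look and compute and a tool call to move; the robot and the scene stay as the last step left them, time stands still between calls to the robot, and variables do not carry over. Pictures are saved under pics/ and viewed, at most 14 in all, crops included, and the job is handed in when it is done.

```bash
ls; mkdir -p pics; python3 - <<'E'
from cell import *
import cv2
s=read_state(); print(s)
for n in("top","side"):
    p,d=snapshot(n); cv2.imwrite(f"pics/{n}0.png",p[:,:,::-1]); import numpy as np; np.save(f"pics/{n}0.npy",d)
    c=calibration(n); print(n,c)
E
```

```text
pics
{'clock': 0.0, 'joint_positions': array([ 1.04043280e+00,  4.91564228e-01,  1.55944033e+00, -2.23427146e-05,
        1.09169411e+00, -1.05639404e-01]), 'dq': array([-0.00049986,  0.00016526,  0.0015865 , -0.0017513 , -0.00053607,
        0.00032792]), 'joint_torque': array([-2.46935888e-03, -6.12646222e+01, -2.58175313e+01,  6.91709295e-02,
        4.82572988e-02, -1.39117792e-04]), 'tool_pos': array([0.25743313, 0.56926817, 0.22206198]), 'tcp_rot': array([-6.62067024e-01, -3.07070260e+00,  1.65977835e-03]), 'ft_force': array([0.01650828, 0.59368723, 0.47329862]), 'moment': array([-0.01905479,  0.0378917 ,  0.04286266]), 'gripper_force': 0.0, 'finger_gap': 0.09485917323132227}
top {'camera_matrix': array([[433.99118574,   0.        , 328.28280271],
       [  0.        , 433.99118574, 206.44296519],
       [  0.        ,   0.        ,   1.        ]]), 'R': array([[ 0.0139907 , -0.99988512, -0.00583169],
       [-0.98540304, -0.01279799, -0.16975589],
       [ 0.16966176,  0.00812157, -0.98546889]]), 't': array([-0.12312267,  0.57042342,  1.59263788])}
side {'camera_matrix': array([[373.62129575,   0.        , 316.0372638 ],
       [  0.        , 373.62129575, 206.36239942],
       [  0.        ,   0.        ,   1.        ]]), 'R': array([[ 0.94993621, -0.31199083, -0.01682044],
       [-0.20975016, -0.59688655, -0.77442321],
       [ 0.23157304,  0.73918074, -0.63244427]]), 't': array([-0.57121543,  0.12792268,  1.32811151])}
```

View pics/top0.png

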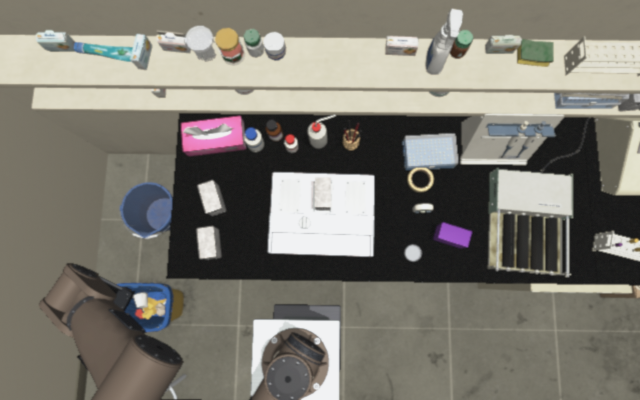

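View pics/side0.png

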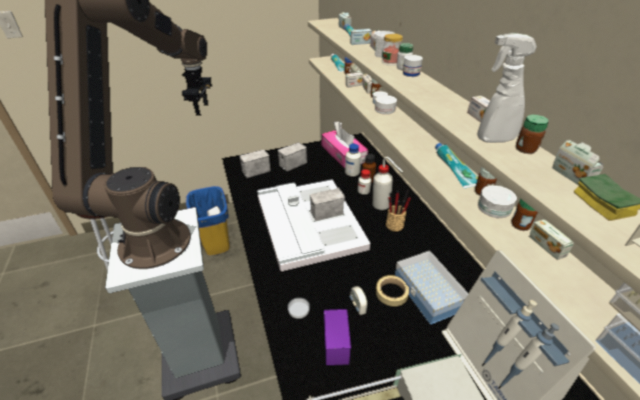

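The top view shows the dryer at about (270–375, 173–255), with a case on the middle plate at (322,193). Two grey cases are on the left bench at (210,197) and (208,242). The timer is at (423,208) and the dish at (413,253). The purple box at (453,236) is the look-alike because of its colour, so the two grey boxes are the ones I want. An enlarged crop will confirm this.

```bash
cat > h.py <<'E'
from cell import *
import numpy as np, cv2
from scipy.spatial.transform import Rotation as Ro
def ray(n,u,v,z):
    c=calibration(n);K=c["camera_matrix"];R=np.array(c["R"]);t=np.array(c["t"])
    d=R.T@np.linalg.solve(K,[u,v,1]);o=-R.T@t
    return o+d*(z-o[2])/d[2]
def cloud(n,d):
    c=calibration(n);K=c["camera_matrix"];R=np.array(c["R"]);t=np.array(c["t"])
    v,u=np.mgrid[:400,:640]
    P=np.stack([(u-K[0,2])/K[0,0]*d,(v-K[1,2])/K[1,1]*d,d],-1)
    return (P-t)@R   # R^T(P-t)
def rel(target, yaw=None):
    "tool-frame displacement from the measured pose to world target; yaw of tool y"
    s=read_state();r=Ro.from_rotvec(s["tcp_rot"]).as_matrix()
    return r.T@(np.array(target)-s["tool_pos"]), r
E
python3 - <<'E'
from h import *
d=np.load("pics/top0.npy");p=cv2.imread("pics/top0.png")
C=cloud("top",d)
# top faces at ~82 and ~122 mm
def rect(m,name):
    pts=C[m][:,:2].astype(np.float32); r=cv2.minAreaRect(pts*1000)
    print(name,len(pts),np.round(r[0],1),np.round(r[1],1),round(r[2],1),"zmed",np.median(C[m][:,2]).round(4))
H=C[...,2]
def box(u0,u1,v0,v1):
    m=np.zeros(H.shape,bool);m[v0:v1,u0:u1]=1;return m
rect(box(190,230,170,218)&(H>.07)&(H<.095),"A")
rect(box(190,230,220,265)&(H>.07)&(H<.095),"B")
rect(box(305,340,170,215)&(H>.11)&(H<.135),"mid")
rect(box(260,385,165,262)&(H>.03)&(H<.07),"dryer")
rect(box(260,385,165,262)&(H>.054)&(H<.07),"cover")
rect(box(290,316,210,235)&(H>.08)&(H<.12),"head")
crop=cv2.resize(p[160:270,180:385],None,fx=3.9,fy=3.9,interpolation=cv2.INTER_CUBIC)
cv2.imwrite("pics/crop1.png",crop)
E
```

```text
A 486 [599.2 327.7] [113.   60.9] 20.1 zmed 0.0824
B 513 [428.3 328.9] [110.5  63. ] 9.1 zmed 0.0826
mid 488 [614.  -94.3] [113.1  55. ] 1.0 zmed 0.1224
dryer 7577 [548.3 -90.7] [389.5 312. ] 88.9 zmed 0.0425
cover 1922 [477.8 -89.7] [388.2 165. ] 88.6 zmed 0.0631
head 54 [506.2 -28. ] [34.1 36.5] 45.9 zmed 0.0931
```

View pics/crop1.png

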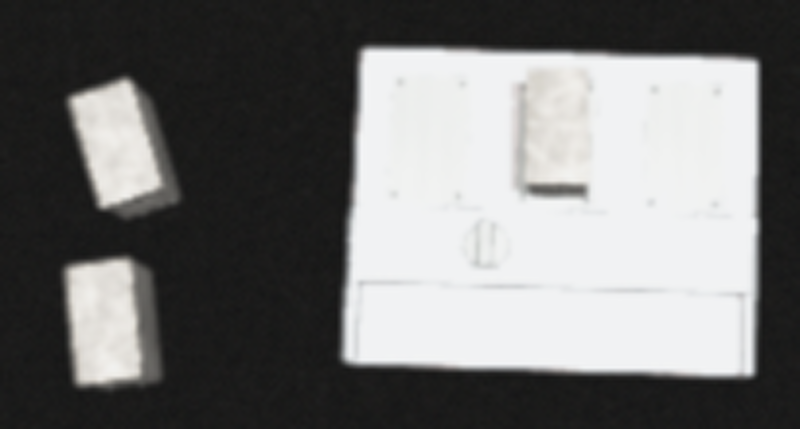

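The crop confirms bare left and right plates centred at about (428,138) and (684,146), and a case on the middle plate at (557,130). The fastener head is at (487,243) with its bar front to back, so it is locked. Both grey cases are at left. Next I'll measure the head and the plates.

```bash
python3 - <<'E'
from h import *
f=lambda u,v,z:ray("top",180+(u+.5)/3.9-.5,160+(v+.5)/3.9-.5,z)
L=np.mean([f(*q,.04) for q in[(400,80),(462,82),(394,194),(457,196)]],0)
R=np.mean([f(*q,.04) for q in[(655,88),(717,90),(650,202),(714,204)]],0)
print("L",L,"R",R,"mid",(L+R)/2,"dist",np.linalg.norm(L-R),"yaw deg",np.degrees(np.arctan2(-(L-R)[0],(L-R)[1])))
print("headtop",f(487,243,.097), "flange",f(487,244,.077))
d=np.load("pics/top0.npy");C=cloud("top",d);H=C[...,2]
m=(H>.115)&(H<.135);m[:170]=0;m[215:]=0;m[:,:305]=0;m[:,340:]=0
print("case mid mean",C[m].mean(0))
m=(H>.087)&(H<.105);m[:210]=0;m[237:]=0;m[:,:290]=0;m[:,316:]=0
P=C[m];print(P.mean(0));print(P.min(0),P.max(0))
ds=np.load("pics/side0.npy");Cs=cloud("side",ds);Hs=Cs[...,2]
m=(Hs>.087)&(Hs<.105)&(abs(Cs[...,0]-.505)<.03)&(abs(Cs[...,1]+.028)<.03);P=Cs[m];print("side head",P.mean(0),P.min(0),P.max(0),len(P))
m=(Hs>.115)&(Hs<.13)&(abs(Cs[...,0]-.614)<.08)&(abs(Cs[...,1]+.094)<.05);P=Cs[m];print("side case",cv2.minAreaRect((P[:,:2]*1000).astype(np.float32)))
s=read_state();print(Ro.from_rotvec(s["tcp_rot"]).as_matrix().round(3))
E
```

```text
L [0.61619015 0.03367187 0.04      ] R [ 0.61142667 -0.2167767   0.04      ] mid [ 0.61380841 -0.09155241  0.04      ] dist 0.2504938711667433 yaw deg -1.0896223616215834
headtop [ 0.50522047 -0.02990092  0.097     ] flange [ 0.50696386 -0.02866291  0.077     ]
case mid mean [ 0.61321013 -0.0943775   0.12264655]
[ 0.50501781 -0.02806437  0.09669565]
[ 0.48636795 -0.0321955   0.08779044] [ 0.52345145 -0.02353681  0.10460367]
side head [ 0.50474018 -0.03074649  0.09420162] [ 0.48428905 -0.03762926  0.08756144] [ 0.52605949 -0.0206756   0.09918618] 43
side case ((613.239990234375, -93.99781036376953), (111.81858825683594, 64.2413558959961), 0.5124202370643616)
[[-0.911  0.412 -0.   ]
 [ 0.412  0.911 -0.001]
 [ 0.    -0.001 -1.   ]]
```

Careful with the scale: shifts go in shares of 0.5 m and turns go in shares of 2 rad. That gives: 0.188 rad / 2 = 0.094.

pendant(moves="0 0 0 0.094 0.05 | 0 0 0 0.094 0.05 | 0 0 0 0.094 0.05 | 0 0 0 0.094 0.05 | 0 0 0 0.094 0.05 | 0 0 0 0.094 0.05 | 0 0 0 0.094 0.05 | 0 0 0 0.094 0.05")

```text
clock: 1.1
tool_pos: [0.2575, 0.5693, 0.2223]
tcp_rot: [2.583, 1.787, -0.001]
ft_force: [1.0, 0.3, 0.3]
finger_gap: 0.0501
gripper_force: 0.0
```

```bash
cat >> h.py <<'E'
def go(x,y,z,yaw_deg=None):
    "print tool-axis displacement to a world target and the turn about tool z to bring tool y to yaw_deg"
    d,r=rel([x,y,z]); a=np.degrees(np.arctan2(r[1,1],r[0,1]))
    t=0 if yaw_deg is None else -np.radians((yaw_deg-a+180)%360-180)
    c,s=np.cos(t),np.sin(t)
    print("disp",d.round(4),"if turned first",[round(c*d[0]+s*d[1],4),round(-s*d[0]+c*d[1],4),round(d[2],4)],"turn",round(t,4),"yaw",a.round(2),"tilt",r[:,2].round(4), "q6",read_state()["joint_positions"][5].round(3))
E
python3 -c "
from h import *
go(.505,-.029,.2,-91.1)"
```

```text
disp [-0.4727  0.4425  0.0225] if turned first [np.float64(0.259), np.float64(0.5935), np.float64(0.0225)] turn 1.2298 yaw -20.64 tilt [-3.e-04 -6.e-04 -1.e+00] q6 1.401
```

To row units: -0.0394 m / 0.5 = -0.0788, 0.0369 m / 0.5 = 0.0738.

pendant(moves="-0.0788 0.0738 0.0038 0 0.04 | -0.0788 0.0738 0.0038 0 0.04 | -0.0788 0.0738 0.0038 0 0.04 | -0.0788 0.0738 0.0038 0 0.04 | -0.0788 0.0738 0.0038 0 0.04 | -0.0788 0.0738 0.0038 0 0.04 | -0.0788 0.0738 0.0038 0 0.04 | -0.0788 0.0738 0.0038 0 0.04 | -0.0788 0.0738 0.0038 0 0.04 | -0.0788 0.0738 0.0038 0 0.04 | -0.0788 0.0738 0.0038 0 0.04 | -0.0788 0.0738 0.0038 0 0.04")

```text
clock: 2.6
tool_pos: [0.5094, -0.0293, 0.1997]
tcp_rot: [-2.578, -1.795, 0.0]
ft_force: [0.5, 0.9, -0.3]
finger_gap: 0.0398
gripper_force: 0.0
```

pendant(moves="0 0 0 0.088 0.03 | 0 0 0 0.088 0.03 | 0 0 0 0.088 0.03 | 0 0 0 0.088 0.03 | 0 0 0 0.088 0.03 | 0 0 0 0.088 0.03 | 0 0 0 0.088 0.03")

```text
clock: 3.48
tool_pos: [0.5089, -0.0275, 0.1996]
tcp_rot: [-3.141, 0.033, 0.001]
ft_force: [-0.4, 0.1, 0.0]
finger_gap: 0.03
gripper_force: 0.0
```

```bash
python3 -c "
from h import *
go(.505,-.029,.089,-91.1)"
```

```text
disp [-0.0038  0.0016  0.1106] if turned first [np.float64(-0.0038), np.float64(0.0016), np.float64(0.1106)] turn -0.0018 yaw -91.2 tilt [-5.e-04  2.e-04 -1.e+00] q6 1.408
```

To row units: 0.035 m / 0.5 = 0.07, 0.025 m / 0.5 = 0.05.

pendant(moves="-0.0076 0.0032 0.07 0 0.03 | 0 0 0.07 0 0.03 | 0 0 0.05 0 0.03 | 0 0 0.021 0 0.03 | 0 0 0.01 0 0.03 | 0 0 0 0 0.03 | 0 0 0 0 0.005 | 0 0 0 0 0.005 | 0 0 0 0 0.005 | 0 0 0 0 0.005")

```text
clock: 4.72
tool_pos: [0.5054, -0.0279, 0.0899]
tcp_rot: [-3.14, 0.025, -0.001]
ft_force: [1.0, 12.0, 4.4]
finger_gap: 0.012
gripper_force: 30.0
```

To row units: 0.002 m / 0.5 = 0.004, -0.0012 m / 0.5 = -0.0024.

pendant(moves="0 -0.0024 0 0 0.005 | 0 0 0.004 0 0.005 | 0 0 0.004 0 0.005 | 0 0 0.002 0 0.005 | 0 0 0 0 0.005")

```text
clock: 5.35
tool_pos: [0.506, -0.0273, 0.086]
tcp_rot: [-3.141, 0.024, -0.005]
ft_force: [-0.9, 6.2, 17.9]
finger_gap: 0.0115
gripper_force: 30.0
```

pendant(moves="0 0 0 -0.05 0.005 | 0 0 0 -0.075 0.005 | 0 0 0 -0.075 0.005 | 0 0 0 -0.075 0.005")

```text
clock: 5.85
tool_pos: [0.5062, -0.0274, 0.086]
tcp_rot: [3.027, 0.837, 0.005]
ft_force: [-0.4, 6.7, 17.2]
finger_gap: 0.0118
gripper_force: 30.0
```

To row units: -0.16 rad / 2 = -0.08.

pendant(moves="0 0 0 -0.08 0.005 | 0 0 0 -0.08 0.005 | 0 0 0 -0.08 0.005 | 0 0 0 -0.08 0.005 | 0 0 0 -0.08 0.005 | 0 0 0 -0.08 0.005 | 0 0 0 -0.035 0.005 | 0 0 0 0 0.005")

```text
clock: 6.85
tool_pos: [0.5065, -0.0275, 0.086]
tcp_rot: [2.226, 2.213, 0.005]
ft_force: [0.0, 6.0, 16.1]
finger_gap: 0.0121
gripper_force: 30.1
```

```bash
python3 -c "
from h import *
go(.505,-.029,.089,-1.1);print(read_state()['moment'])"
```

```text
disp [-0.0016 -0.0015 -0.003 ] if turned first [np.float64(-0.0016), np.float64(-0.0015), np.float64(-0.003)] turn 0.0131 yaw -0.35 tilt [ 4.1e-03  3.0e-04 -1.0e+00] q6 -0.18
[ 1.188952   -0.02310887 -0.34581712]
```

To row units: -0.004 m / 0.5 = -0.008, -0.003 m / 0.5 = -0.006.

pendant(moves="0 0 -0.008 0 0.005 | 0 0 -0.008 0 0.005 | 0 0 -0.006 0 0.005 | 0 0 0 0 0.005")

```text
clock: 7.35
tool_pos: [0.5059, -0.0274, 0.0961]
tcp_rot: [2.228, 2.213, 0.003]
ft_force: [1.5, 5.4, 2.3]
finger_gap: 0.0118
gripper_force: 30.0
```

pendant(moves="0 -0.02 0 0 0.005 | 0 -0.03 0 0 0.005 | 0 0 0 0 0.005")

```text
clock: 7.72
tool_pos: [0.4794, -0.027, 0.0958]
tcp_rot: [-2.229, -2.213, -0.001]
ft_force: [-2.3, 7.1, 3.1]
finger_gap: 0.0119
gripper_force: 30.0
```

To row units: -0.015 m / 0.5 = -0.03, 0.001 m / 0.5 = 0.002.

pendant(moves="0.002 -0.03 0 0 0.005 | 0 -0.03 0 0 0.005 | 0 -0.024 0 0 0.005 | 0 -0.01 0 0 0.005 | 0 -0.006 0 0 0.005 | 0 0 0 0 0.005")

```text
clock: 8.48
tool_pos: [0.4311, -0.0262, 0.096]
tcp_rot: [2.228, 2.212, 0.004]
ft_force: [4.1, 6.0, 2.3]
finger_gap: 0.0119
gripper_force: 30.0
```

To row units: 0.06 m / 0.5 = 0.12, -0.05 m / 0.5 = -0.1.

pendant(moves="0 0 0 0 0.03 | 0 0 0 0 0.03 | 0 0 -0.04 0 0.03 | 0 0 -0.1 0 0.03 | 0.08 0 -0.1 0 0.03 | 0.12 0 0 0 0.02 | 0.12 0 0 0 0.01 | 0.12 0 0 0 0 | 0.1 0 0 0 0 | 0 0 0 0 0")

```text
clock: 9.72
tool_pos: [0.4312, 0.245, 0.2138]
tcp_rot: [-2.223, -2.219, 0.001]
ft_force: [0.4, -0.0, 0.0]
finger_gap: 0.0007
gripper_force: 0.0
```

```bash
python3 - <<'E'
from h import *
p,d=snapshot("top");np.save("pics/top1.npy",d);cv2.imwrite("pics/top1.png",p[:,:,::-1])
cv2.imwrite("pics/crop2.png",cv2.resize(p[160:270,180:385,::-1],None,fx=3.9,fy=3.9,interpolation=cv2.INTER_CUBIC))
C=cloud("top",d);H=C[...,2]
def box(u0,u1,v0,v1):
    m=np.zeros(H.shape,bool);m[v0:v1,u0:u1]=1;return m
for n,b in(("A",box(180,240,165,218)),("B",box(180,240,220,270))):
    m=b&(H>.07)&(H<.095);print(n,cv2.minAreaRect((C[m][:,:2]*1000).astype(np.float32)))
E
```

```text
A ((602.939208984375, 329.0523986816406), (105.1346435546875, 59.857582092285156), 20.556058883666992)
B ((0.0, 0.0), (0.0, 0.0), 0.0)
```

View pics/crop2.png

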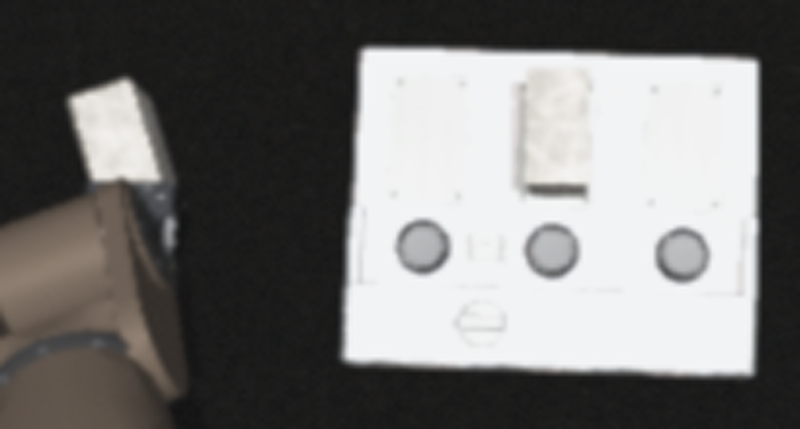

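The switches stand bare at crop (423,246), (552,250) and (682,254), and the cover is at the front. Now I'll estimate the cap positions and heights, then feel them.

```bash
python3 - <<'E'
from h import *
d=np.load("pics/top1.npy");C=cloud("top",d)
for u,v in((423,246),(552,250),(682,254)):
    a,b=180+(u+.5)/3.9-.5,160+(v+.5)/3.9-.5
    i,j=int(round(b)),int(round(a))
    print(ray("top",a,b,.053).round(4),"height",C[i-2:i+3,j-2:j+3,2].mean().round(4))
go(.507,.0325,.12,-91.1)
E
```

```text
[0.5074 0.0343 0.053 ] height 0.0571
[ 0.5052 -0.0897  0.053 ] height 0.056
[ 0.503  -0.2145  0.053 ] height 0.0578
disp [-0.2106  0.0765  0.0938] if turned first [np.float64(0.0799), np.float64(0.2094), np.float64(0.0938)] turn 1.5868 yaw -0.18 tilt [-9.e-04 -6.e-04 -1.e+00] q6 0.384
```

To row units: 0.184 rad / 2 = 0.092.

pendant(moves="0 0 0 0.092 0 | 0 0 0 0.092 0 | 0 0 0 0.092 0 | 0 0 0 0.092 0 | 0 0 0 0.092 0 | 0 0 0 0.092 0 | 0 0 0 0.092 0 | 0 0 0 0.092 0 | 0 0 0 0.0555 0")

```text
clock: 10.9
tool_pos: [0.4318, 0.2411, 0.2141]
tcp_rot: [3.141, -0.038, -0.001]
ft_force: [0.4, -1.4, 0.2]
finger_gap: 0.0006
gripper_force: 0.0
```

```bash
python3 -c "
from h import *
go(.507,.0325,.1,-91.1)"
```

```text
disp [0.0803 0.2066 0.1142] if turned first [np.float64(0.0792), np.float64(0.207), np.float64(0.1142)] turn -0.0053 yaw -91.4 tilt [-5.e-04 -4.e-04 -1.e+00] q6 1.971
```

To row units: 0.041 m / 0.5 = 0.082, 0.034 m / 0.5 = 0.068.

pendant(moves="0.032 0.082 0.02 0 0 | 0.032 0.082 0.04 0 0 | 0.032 0.082 0.06 0 0 | 0.032 0.082 0.06 0 0 | 0.032 0.082 0.04 0 0 | 0 0 0.068 0 0 | 0 0 0.009 0 0 | 0 0 0 0 0")

```text
clock: 11.9
tool_pos: [0.5079, 0.0359, 0.0662]
tcp_rot: [-3.141, 0.029, 0.0]
ft_force: [-0.5, -0.2, -0.4]
finger_gap: 0.0005
gripper_force: 0.0
```

```bash
python3 -c "
from h import *
go(.5074,.0343,.0615,-91.1)"
```

```text
disp [-0.0005  0.0016  0.0047] if turned first [np.float64(-0.0005), np.float64(0.0016), np.float64(0.0047)] turn 0.0007 yaw -91.06 tilt [-3.e-04  0.e+00 -1.e+00] q6 1.53
```

To row units: 0.002 m / 0.5 = 0.004, 0.0016 m / 0.5 = 0.0032.

pendant(moves="0 0.0032 0.004 0 0 | 0 0 0.003 0 0 | 0 0 0 0 0")

```text
clock: 12.28
tool_pos: [0.5084, 0.0347, 0.0627]
tcp_rot: [3.141, -0.028, 0.002]
ft_force: [0.3, -1.4, 3.7]
finger_gap: 0.0007
gripper_force: 2.2
```

pendant(moves="0 0 0.003 0 0 | 0 0 0 0 0")

```text
clock: 12.52
tool_pos: [0.5084, 0.0347, 0.0609]
tcp_rot: [-3.141, 0.028, -0.002]
ft_force: [0.6, -0.5, 5.1]
finger_gap: 0.0005
gripper_force: 2.5
```

Left stands out, with contact at tip height of about 0.055 m. I'll push it to the stop and then feel it again.

To row units: 0.003 m / 0.5 = 0.006, 0.0015 m / 0.5 = 0.003.

pendant(moves="0 0 0.006 0 0 | 0 0 0.006 0 0 | 0 0 0.003 0 0 | 0 0 0 0 0")

```text
clock: 13.02
tool_pos: [0.5085, 0.0347, 0.0548]
tcp_rot: [3.141, -0.028, 0.003]
ft_force: [-4.1, -0.8, 26.6]
finger_gap: 0.0004
gripper_force: 13.4
```

pendant(moves="0 0 -0.01 0 0 | 0 0 -0.01 0 0 | 0 0 0 0 0 | 0 0 0.005 0 0 | 0 0 0 0 0")

```text
clock: 13.65
tool_pos: [0.5078, 0.0347, 0.0601]
tcp_rot: [-3.141, 0.029, 0.001]
ft_force: [-0.4, -0.7, 0.0]
finger_gap: 0.0002
gripper_force: 0.0
```

To row units: 0.042 m / 0.5 = 0.084, -0.02 m / 0.5 = -0.04.

pendant(moves="0 0 -0.04 0 0 | 0 0.084 0 0 0 | 0 0.084 0 0 0 | -0.001 0.081 0 0 0 | 0 0 0.03 0 0 | 0 0 0.005 0 0 | 0 0 0 0 0")

```text
clock: 14.52
tool_pos: [0.5052, -0.0891, 0.063]
tcp_rot: [-3.141, 0.027, 0.001]
ft_force: [-1.9, -3.0, 4.3]
finger_gap: 0.0003
gripper_force: 2.1
```

pendant(moves="0 0 0.003 0 0 | 0 0 0 0 0")

```text
clock: 14.78
tool_pos: [0.5052, -0.0891, 0.0617]
tcp_rot: [-3.141, 0.027, 0.0]
ft_force: [-2.1, 1.4, 5.2]
finger_gap: 0.0006
gripper_force: 2.3
```

Middle is also out, and its plate carries a case, so I'll push it.

To row units: 0.003 m / 0.5 = 0.006, 0.002 m / 0.5 = 0.004.

pendant(moves="0 0 0.006 0 0 | 0 0 0.006 0 0 | 0 0 0.004 0 0 | 0 0 0 0 0")

```text
clock: 15.28
tool_pos: [0.5053, -0.0892, 0.0548]
tcp_rot: [-3.141, 0.028, -0.001]
ft_force: [-5.6, 2.5, 20.6]
finger_gap: 0.0007
gripper_force: 10.5
```

pendant(moves="0 0 -0.01 0 0 | 0 0 -0.01 0 0 | 0 0 0 0 0 | 0 0 0.004 0 0 | 0 0 0 0 0")

```text
clock: 15.9
tool_pos: [0.5051, -0.0898, 0.0612]
tcp_rot: [-3.141, 0.029, 0.001]
ft_force: [-0.2, 0.3, 0.4]
finger_gap: 0.0003
gripper_force: 0.0
```

pendant(moves="0 0 -0.04 0 0 | 0 0.084 0 0 0 | 0 0.084 0 0 0 | -0.001 0.082 0 0 0 | 0 0 0.03 0 0 | 0 0 0.005 0 0 | 0 0 0 0 0")

```text
clock: 16.77
tool_pos: [0.5024, -0.214, 0.064]
tcp_rot: [-3.141, 0.027, 0.001]
ft_force: [-1.9, -2.8, 4.7]
finger_gap: 0.0006
gripper_force: 2.0
```

pendant(moves="0 0 0.003 0 0 | 0 0 0 0 0")

```text
clock: 17.02
tool_pos: [0.5024, -0.214, 0.0628]
tcp_rot: [-3.141, 0.028, 0.001]
ft_force: [-0.9, 2.7, 5.0]
finger_gap: 0.0001
gripper_force: 2.2
```

To row units: 0.004 m / 0.5 = 0.008, 0.003 m / 0.5 = 0.006.

pendant(moves="0 0 0.008 0 0 | 0 0 0.006 0 0 | 0 0 0.004 0 0 | 0 0 0 0 0")

```text
clock: 17.52
tool_pos: [0.5025, -0.2141, 0.0548]
tcp_rot: [-3.141, 0.028, -0.001]
ft_force: [-6.1, 3.5, 20.4]
finger_gap: 0.0004
gripper_force: 9.8
```

pendant(moves="0 0 -0.01 0 0 | 0 0 -0.01 0 0 | 0 0 0 0 0 | 0 0 0.005 0 0 | 0 0 0 0 0")

```text
clock: 18.15
tool_pos: [0.5023, -0.2147, 0.0606]
tcp_rot: [-3.141, 0.029, 0.001]
ft_force: [-0.6, 0.3, 0.6]
finger_gap: 0.0004
gripper_force: 0.0
```

To row units: -0.06 m / 0.5 = -0.12, -0.05 m / 0.5 = -0.1.

pendant(moves="0 0 -0.1 0 0 | 0 0 -0.12 0 0.05 | 0 0 -0.12 0 0.09 | 0 0 0 0 0.09")

```text
clock: 18.65
tool_pos: [0.5038, -0.2155, 0.2352]
tcp_rot: [3.138, -0.028, 0.011]
ft_force: [0.4, 0.1, -0.5]
finger_gap: 0.0251
gripper_force: 0.0
```

```bash
cat >> h.py <<'E'
def cases(name="top",tag=None):
    p,d=snapshot(name);C=cloud(name,d);H=C[...,2]
    m=((H>.072)&(H<.093)&(C[...,1]>.15)&(C[...,1]<.5)&(C[...,0]>.33)&(C[...,0]<.8)).astype(np.uint8)
    n,l,st,c=cv2.connectedComponentsWithStats(m)
    for i in range(1,n):
        if st[i,4]>150:
            r=cv2.minAreaRect((C[l==i][:,:2]*1000).astype(np.float32));print(st[i,4],np.round(r[0],1),np.round(r[1],1),round(r[2],1))
    if tag: cv2.imwrite(f"pics/{tag}.png",p[:,:,::-1])
    return p,d
E
python3 - <<'E'
from h import *
cases("top","top2");cases("side","side2")
go(.6,.328,.22,-70)
E
```

```text
480 [599.4 327.5] [111.7  60.6] 19.4
506 [428.5 328. ] [111.   62.1] 8.3
235 [428.1 328.8] [114.1  70.3] 11.5
disp [ 0.0878 -0.5444  0.0109] if turned first [np.float64(0.2774), np.float64(-0.4766), np.float64(0.0109)] turn -0.3673 yaw -91.04 tilt [ 2.e-04 -0.e+00 -1.e+00] q6 1.064
```

To row units: -0.048 m / 0.5 = -0.096, 0.0271 m / 0.5 = 0.0542, -0.1795 rad / 2 = -0.0898.

pendant(moves="0 0 0 -0.0895 0.09 | 0 0 0 -0.0898 0.09 | 0.0542 -0.096 0.003 0 0.09 | 0.0542 -0.096 0.003 0 0.09 | 0.0542 -0.096 0.003 0 0.09 | 0.0542 -0.096 0.003 0 0.09 | 0.0542 -0.096 0.003 0 0.09 | 0.0542 -0.096 0.003 0 0.09 | 0.0542 -0.096 0.003 0 0.09 | 0.0542 -0.096 0.003 0 0.09 | 0.0542 -0.096 0.003 0 0.09 | 0.0542 -0.096 0.003 0 0.09 | 0 0 0 0 0.09")

```text
clock: 20.38
tool_pos: [0.5969, 0.3311, 0.2127]
tcp_rot: [3.095, 0.537, -0.006]
ft_force: [-0.2, -1.2, -0.9]
finger_gap: 0.09
gripper_force: 0.0
```

```bash
python3 -c "
from h import *
go(.5993,.3275,.044,-70.5)"
```

```text
disp [0.0017 0.0043 0.1687] if turned first [np.float64(0.0018), np.float64(0.0043), np.float64(0.1687)] turn 0.0035 yaw -70.3 tilt [-0.0038 -0.0012 -1.    ] q6 1.636
```

To row units: 0.045 m / 0.5 = 0.09, 0.04 m / 0.5 = 0.08.

```bash
python3 -c "
from h import *
cases('side')"
```

```text
223 [599.  326.9] [116.1  65.8] 20.3
229 [428.2 328.3] [111.7  67.4] 9.7
```

pendant(moves="0.0036 0.0086 0.08 0 0.09 | 0 0 0.09 0 0.09 | 0 0 0.09 0 0.09 | 0 0 0.077 0 0.09 | 0 0 0 0 0.09 | 0 0 0 0 0.045 | 0 0 0 0 0.045 | 0 0 0 0 0.045 | 0 0 0 0 0.045 | 0 0 0 0 0.045")

```text
clock: 21.68
tool_pos: [0.6012, 0.3252, 0.0489]
tcp_rot: [-3.095, -0.532, -0.003]
ft_force: [-1.6, 2.8, 7.4]
finger_gap: 0.0596
gripper_force: 30.0
```

To row units: -0.05 m / 0.5 = -0.1, -0.045 m / 0.5 = -0.09.

pendant(moves="0 0 -0.04 0 0.045 | 0 0 -0.09 0 0.045 | 0 0 -0.1 0 0.045 | 0 0 -0.09 0 0.045 | 0 0 0 0 0.045")

```text
clock: 22.3
tool_pos: [0.6019, 0.325, 0.2125]
tcp_rot: [-3.095, -0.532, -0.011]
ft_force: [-0.5, 0.4, -3.9]
finger_gap: 0.0593
gripper_force: 30.0
```

pendant(moves="-0.0342 0.1028 0 0 0.045 | -0.0342 0.1028 0 0 0.045 | -0.0342 0.1028 0 0 0.045 | -0.0342 0.1028 0 0 0.045 | -0.0342 0.1028 0 0 0.045 | -0.0342 0.1028 0 0 0.045 | -0.0342 0.1028 0 0 0.045 | -0.0342 0.1028 0 0 0.045 | -0.0342 0.1028 0 0 0.045 | -0.0342 0.1028 0 0 0.045 | 0 0 0 0.0895 0.045 | 0 0 0 0.0895 0.045 | 0 0 0 0 0.045")

```text
clock: 23.92
tool_pos: [0.6106, -0.2169, 0.2066]
tcp_rot: [-3.141, 0.026, 0.003]
ft_force: [0.2, -0.4, -3.0]
finger_gap: 0.0597
gripper_force: 30.0
```

```bash
python3 -c "
from h import *
go(.6124,-.2168,.089,-91.1)"
```

```text
disp [ 2.000e-03 -1.000e-04  1.176e-01] if turned first [np.float64(0.002), np.float64(-0.0001), np.float64(0.1176)] turn 0.0024 yaw -90.96 tilt [-2.e-03  9.e-04 -1.e+00] q6 1.144
```

To row units: 0.04 m / 0.5 = 0.08, 0.03 m / 0.5 = 0.06.

pendant(moves="0.004 0 0.06 0 0.045 | 0 0 0.08 0 0.045 | 0 0 0.06 0 0.045 | 0 0 0.022 0 0.045 | 0 0 0.006 0 0.045 | 0 0 0 0 0.045")

```text
clock: 24.68
tool_pos: [0.6136, -0.2171, 0.0945]
tcp_rot: [3.141, -0.026, 0.002]
ft_force: [0.4, -0.7, -3.1]
finger_gap: 0.0594
gripper_force: 30.0
```

pendant(moves="0 0 0.004 0 0.045 | 0 0 0.003 0 0.045 | 0 0 0 0 0.045")

```text
clock: 25.05
tool_pos: [0.6133, -0.217, 0.0902]
tcp_rot: [-3.141, 0.028, -0.0]
ft_force: [0.7, -0.1, -3.2]
finger_gap: 0.0592
gripper_force: 30.0
```

To row units: 0.0015 m / 0.5 = 0.003, -0.001 m / 0.5 = -0.002.

pendant(moves="-0.002 0 0.003 0 0.045 | 0 0 0.002 0 0.045 | 0 0 0 0 0.045")

```text
clock: 25.42
tool_pos: [0.6124, -0.217, 0.0889]
tcp_rot: [3.141, -0.028, 0.002]
ft_force: [-3.5, 1.3, 7.8]
finger_gap: 0.0595
gripper_force: 30.0
```

Standing on the plate. I'll release, lift clear and head back for case B, looking at it again first.

To row units: -0.05 m / 0.5 = -0.1, -0.03 m / 0.5 = -0.06.

pendant(moves="0 0 0 0 0.085 | 0 0 0 0 0.085 | 0 0 -0.06 0 0.085 | 0 0 -0.1 0 0.09 | 0 0 -0.1 0 0.09 | 0 0 0 0 0.09")

```text
clock: 26.18
tool_pos: [0.6135, -0.2175, 0.2217]
tcp_rot: [3.139, -0.028, 0.01]
ft_force: [-0.8, 0.1, -0.5]
finger_gap: 0.0898
gripper_force: 0.0
```

```bash
python3 - <<'E'
from h import *
p,d=cases("top","top3");cases("side")
C=cloud("top",d);H=C[...,2];m=(H>.112)&(H<.13)&(abs(C[...,0]-.61)<.08)&(abs(C[...,1]+.217)<.05)
print("right",m.sum(),cv2.minAreaRect((C[m][:,:2]*1000).astype(np.float32)))
go(.4283,.328,.2,-81)
E
```

```text
513 [427.9 328.6] [110.7  62. ] 8.9
228 [428.4 328.4] [110.1  69.8] 9.9
right 0 ((0.0, 0.0), (0.0, 0.0), 0.0)
disp [-0.1934 -0.5416  0.0174] if turned first [np.float64(-0.0963), np.float64(-0.5669), np.float64(0.0174)] turn -0.1747 yaw -91.01 tilt [ 2.e-04 -0.e+00 -1.e+00] q6 1.146
```

To row units: -0.0516 m / 0.5 = -0.1032, -0.0088 m / 0.5 = -0.0176, -0.1747 rad / 2 = -0.0874.

pendant(moves="0 0 0 -0.0874 0.09 | -0.0176 -0.1032 0.002 0 0.09 | -0.0176 -0.1032 0.002 0 0.09 | -0.0176 -0.1032 0.002 0 0.09 | -0.0176 -0.1032 0.002 0 0.09 | -0.0176 -0.1032 0.002 0 0.09 | -0.0176 -0.1032 0.002 0 0.09 | -0.0176 -0.1032 0.002 0 0.09 | -0.0176 -0.1032 0.002 0 0.09 | -0.0176 -0.1032 0.002 0 0.09 | -0.0176 -0.1032 0.002 0 0.09 | -0.0176 -0.1032 0.002 0 0.09 | 0 0 0 0 0.09")

```text
clock: 27.9
tool_pos: [0.4262, 0.3308, 0.205]
tcp_rot: [3.131, 0.253, -0.004]
ft_force: [-0.3, -1.0, -0.3]
finger_gap: 0.0901
gripper_force: 0.0
```

```bash
python3 -c "
from h import *
p,d=cases('side','side4');C=cloud('side',d);H=C[...,2];m=(H>.117)&(H<.128)&(abs(C[...,0]-.61)<.08)&(abs(C[...,1]+.217)<.05)
print('right',m.sum(),cv2.minAreaRect((C[m][:,:2]*1000).astype(np.float32)))
p,d=cases('top');C=cloud('top',d);H=C[...,2];m=(H>.117)&(H<.128)&(abs(C[...,0]-.61)<.08)&(abs(C[...,1]+.217)<.05)
print('right',m.sum(),cv2.minAreaRect((C[m][:,:2]*1000).astype(np.float32)))
go(.428,.3284,.046,-81)"
```

```text
229 [428.8 328. ] [111.4  66. ] 9.0
right 347 ((642.8167114257812, -214.52310180664062), (61.217994689941406, 94.01504516601562), 89.92931365966797)
185 [396.1 321.1] [47.3 59.1] 4.7
right 358 ((642.361572265625, -215.84609985351562), (58.664527893066406, 94.49774169921875), 89.97769927978516)
disp [ 1.000e-03 -1.000e-04  1.594e-01] if turned first [np.float64(0.001), np.float64(-0.0001), np.float64(0.1594)] turn 0.0012 yaw -80.93 tilt [-0.0019 -0.0013 -1.    ] q6 1.945
```

```bash
python3 - <<'E'
from h import *
p,d=snapshot('top');C=cloud('top',d);H=C[...,2];m=(H>.117)&(H<.128)&(abs(C[...,0]-.64)<.1)&(abs(C[...,1]+.217)<.06)
print('right',m.sum(),cv2.minAreaRect((C[m][:,:2]*1000).astype(np.float32)),C[m][:,2].mean())
cv2.imwrite("pics/crop3.png",cv2.resize(p[150:270,180:385,::-1],None,fx=3.9,fy=3.9,interpolation=cv2.INTER_CUBIC))
E
```

```text
right 429 ((652.0073852539062, -215.88314819335938), (112.48416900634766, 58.669822692871094), 0.010362685658037663) 0.12244662183226813
```

View pics/crop3.png

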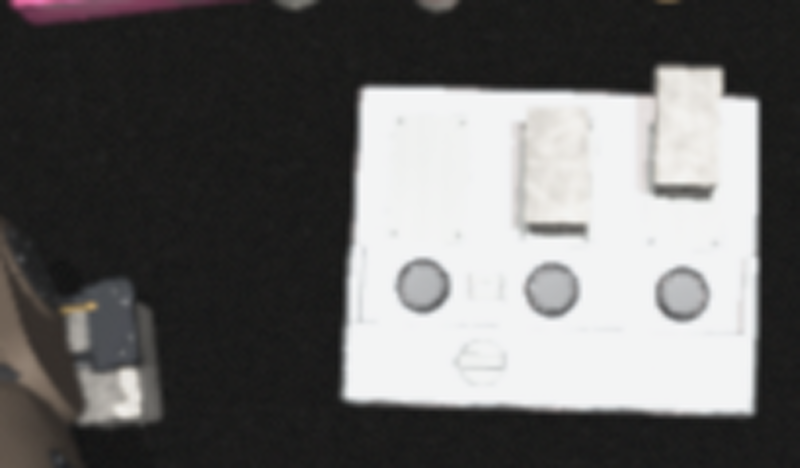

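The right case at (688,130) was knocked about 40 mm to the back, and still stands upright on the deck. I'll place B on the left plate first, then bring the right case back.

To row units: 0.045 m / 0.5 = 0.09, 0.001 m / 0.5 = 0.002.

pendant(moves="0.002 0 0.08 0 0.09 | 0 0 0.09 0 0.09 | 0 0 0.09 0 0.09 | 0 0 0.057 0 0.09 | 0 0 0 0 0.09 | 0 0 0 0 0.09 | 0 0 0 0 0.045 | 0 0 0 0 0.045 | 0 0 0 0 0.045 | 0 0 0 0 0.045 | 0 0 0 0 0.045")

```text
clock: 29.42
tool_pos: [0.429, 0.329, 0.0485]
tcp_rot: [-3.131, -0.246, -0.001]
ft_force: [-1.3, 1.8, 5.6]
finger_gap: 0.0594
gripper_force: 30.0
```

pendant(moves="0 0 -0.04 0 0.045 | 0 0 -0.09 0 0.045 | 0 0 -0.06 0 0.045 | 0 0 -0.06 0 0.045 | 0 0 0 0 0.045")

```text
clock: 30.05
tool_pos: [0.4293, 0.3289, 0.1743]
tcp_rot: [-3.131, -0.246, -0.004]
ft_force: [-0.6, -0.2, -5.0]
finger_gap: 0.0595
gripper_force: 30.0
```

```bash
python3 -c "
from h import *
go(.617,.0337,.175,-91.1)"
```

```text
disp [ 0.1392  0.3209 -0.0007] if turned first [np.float64(0.1933), np.float64(0.2915), np.float64(-0.0007)] turn 0.1763 yaw -81.0 tilt [ 0.0025  0.0014 -1.    ] q6 1.945
```

To row units: 0.0458 m / 0.5 = 0.0916, 0.0199 m / 0.5 = 0.0398, 0.1763 rad / 2 = 0.0882.

pendant(moves="0.0398 0.0916 0 0 0.045 | 0.0398 0.0916 0 0 0.045 | 0.0398 0.0916 0 0 0.045 | 0.0398 0.0916 0 0 0.045 | 0.0398 0.0916 0 0 0.045 | 0.0398 0.0916 0 0 0.045 | 0.0398 0.0916 0 0 0.045 | 0 0 0 0.0882 0.045 | 0 0 0 0 0.045")

```text
clock: 31.18
tool_pos: [0.6159, 0.0333, 0.1709]
tcp_rot: [-3.141, 0.03, 0.005]
ft_force: [0.1, -0.1, -4.3]
finger_gap: 0.0595
gripper_force: 30.0
```

```bash
python3 -c "
from h import *
go(.617,.0337,.0885,-91.1)"
```

```text
disp [ 0.0014 -0.0004  0.0824] if turned first [np.float64(0.0014), np.float64(-0.0004), np.float64(0.0824)] turn -0.0001 yaw -91.11 tilt [-3.3e-03  2.0e-04 -1.0e+00] q6 1.537
```

To row units: 0.03 m / 0.5 = 0.06, 0.016 m / 0.5 = 0.032.

pendant(moves="0.0028 0 0.06 0 0.045 | 0 0 0.06 0 0.045 | 0 0 0.032 0 0.045 | 0 0 0.008 0 0.045 | 0 0 0 0 0.045")

```text
clock: 31.8
tool_pos: [0.6182, 0.034, 0.0935]
tcp_rot: [-3.141, 0.029, -0.001]
ft_force: [0.4, 0.6, -3.3]
finger_gap: 0.0594
gripper_force: 30.0
```

pendant(moves="0 0 0.0036 0 0.045 | 0 0 0 0 0.045")

```text
clock: 32.05
tool_pos: [0.6182, 0.0337, 0.0919]
tcp_rot: [-3.141, 0.03, -0.001]
ft_force: [-0.3, -0.7, -4.9]
finger_gap: 0.0593
gripper_force: 30.0
```

To row units: 0.002 m / 0.5 = 0.004, 0.0015 m / 0.5 = 0.003.

pendant(moves="-0.002 0 0.004 0 0.045 | 0 0 0.003 0 0.045 | 0 0 0 0 0.045")

```text
clock: 32.42
tool_pos: [0.6169, 0.0338, 0.0886]
tcp_rot: [-3.141, 0.03, -0.0]
ft_force: [-3.7, -0.4, 5.4]
finger_gap: 0.0594
gripper_force: 30.0
```

To row units: -0.05 m / 0.5 = -0.1, -0.03 m / 0.5 = -0.06.

pendant(moves="0 0 0 0 0.085 | 0 0 0 0 0.085 | 0 0 -0.06 0 0.085 | 0 0 -0.1 0 0.09 | 0 0 -0.06 0 0.09 | 0 0 0 0 0.09")

```text
clock: 33.17
tool_pos: [0.6179, 0.0338, 0.2001]
tcp_rot: [3.141, -0.03, 0.007]
ft_force: [0.2, -0.5, 0.1]
finger_gap: 0.0899
gripper_force: 0.0
```

```bash
cat >> h.py <<'E'
def deck(name="top"):
    p,d=snapshot(name);C=cloud(name,d);H=C[...,2]
    for n,y in(("L",.034),("M",-.092),("R",-.216)):
        m=(H>.117)&(H<.128)&(abs(C[...,0]-.63)<.12)&(abs(C[...,1]-y)<.06)
        r=cv2.minAreaRect((C[m][:,:2]*1000).astype(np.float32));print(n,m.sum(),np.round(r[0],1),np.round(r[1],1),round(r[2],1))
    return p,d
E
python3 -c "
from h import *
deck('top');deck('side')
go(.652,-.216,.18,-90.5)"
```

```text
L 12 [579.6   6.6] [33.7  4.2] 1.8
M 431 [613.1 -94.1] [112.   54.9] 0.8
R 416 [ 651.3 -215.9] [ 58.7 112.4] 90.0
L 283 [615.7  31. ] [ 65.5 111.6] 87.6
M 344 [613.  -93.2] [111.6  66.1] 1.2
R 414 [ 651.4 -215.9] [110.9  63.2] 0.6
disp [0.0401 0.2491 0.0172] if turned first [np.float64(0.0374), np.float64(0.2495), np.float64(0.0172)] turn -0.0106 yaw -91.11 tilt [-3.e-04  1.e-04 -1.e+00] q6 1.538
```

Careful with the scale: shifts go in shares of 0.5 m and turns go in shares of 2 rad. That gives: 0.0498 m / 0.5 = 0.0996, 0.0079 m / 0.5 = 0.0158, -0.01 rad / 2 = -0.005.

pendant(moves="0.0158 0.0996 0 0 0.09 | 0.0158 0.0996 0 0 0.09 | 0.0158 0.0996 0 0 0.09 | 0.0158 0.0996 0 0 0.09 | 0.0158 0.0996 0 0 0.09 | 0 0 0 -0.005 0.09 | 0 0 0 0 0.09")

```text
clock: 34.15
tool_pos: [0.6512, -0.2155, 0.1963]
tcp_rot: [-3.14, 0.015, 0.003]
ft_force: [0.1, 0.5, 0.5]
finger_gap: 0.0903
gripper_force: 0.0
```

```bash
python3 -c "
from h import *
go(.6515,-.216,.087,-90.5)"
```

```text
disp [0.0005 0.0007 0.1093] if turned first [np.float64(0.0005), np.float64(0.0007), np.float64(0.1093)] turn -0.0009 yaw -90.55 tilt [-0.002   0.0013 -1.    ] q6 1.164
```

pendant(moves="0 0.001 0.08 0 0.09 | 0 0 0.09 0 0.09 | 0 0 0.045 0 0.09 | 0 0 0 0 0.09 | 0 0 0 0 0.09 | 0 0 0 0 0.045 | 0 0 0 0 0.045 | 0 0 0 0 0.045 | 0 0 0 0 0.045 | 0 0 0 0 0.045")

```text
clock: 35.4
tool_pos: [0.6517, -0.2163, 0.0906]
tcp_rot: [-3.141, 0.015, -0.0]
ft_force: [-1.8, 1.8, 4.4]
finger_gap: 0.0594
gripper_force: 30.0
```

pendant(moves="0 0 -0.02 0 0.045 | 0 0 -0.02 0 0.045 | -0.04 0 0 0.0025 0.045 | -0.039 0 0 0.0025 0.045 | 0 0 0 0 0.045")

```text
clock: 36.02
tool_pos: [0.6116, -0.2161, 0.111]
tcp_rot: [-3.141, 0.031, -0.0]
ft_force: [-0.0, -0.3, -2.9]
finger_gap: 0.0595
gripper_force: 30.0
```

```bash
python3 -c "
from h import *
go(.6119,-.2168,.087,-91.1)"
```

```text
disp [0.0003 0.0007 0.024 ] if turned first [np.float64(0.0003), np.float64(0.0007), np.float64(0.024)] turn -0.0007 yaw -91.14 tilt [ 0.  0. -1.] q6 1.149
```

Case resting height is TCP ≈ 0.0906, so I'll lower it.

To row units: 0.012 m / 0.5 = 0.024, 0.006 m / 0.5 = 0.012.

pendant(moves="0 0.001 0.024 0 0.045 | 0 0 0.012 0 0.045 | 0 0 0.004 0 0.045 | 0 0 0.0026 0 0.045 | 0 0 0 0 0.045")

```text
clock: 36.65
tool_pos: [0.6125, -0.2163, 0.0905]
tcp_rot: [3.141, -0.03, 0.001]
ft_force: [-5.5, 1.8, 16.3]
finger_gap: 0.0599
gripper_force: 30.0
```

To row units: -0.05 m / 0.5 = -0.1, -0.0373 m / 0.5 = -0.0746.

pendant(moves="0 0 -0.002 0 0.085 | 0 0 0 0 0.085 | 0 0 -0.06 0 0.085 | 0 0 -0.1 0 0.09 | 0 0 -0.06 0 0.09 | -0.074 -0.0746 0 0 0.06 | -0.074 -0.0746 0 0 0.04 | -0.074 -0.0746 0 0 0.03 | -0.074 -0.0746 0 0 0.03 | -0.074 -0.0746 0 0 0.03 | 0 0 0 0 0.03")

```text
clock: 38.02
tool_pos: [0.4289, -0.0246, 0.2002]
tcp_rot: [-3.141, 0.027, 0.001]
ft_force: [0.7, 0.4, 0.2]
finger_gap: 0.0353
gripper_force: 0.0
```

pendant(moves="0 0 0 -0.0873 0.03 | 0 0 0 -0.0873 0.03 | 0 0 0 -0.0873 0.03 | 0 0 0 -0.0873 0.03 | 0 0 0 -0.0873 0.03 | 0 0 0 -0.0873 0.03 | 0 0 0 -0.0873 0.03 | 0 0 0 -0.0873 0.03 | 0 0 0 -0.0873 0.03 | 0 0 0 0 0.03")

```text
clock: 39.28
tool_pos: [0.4315, -0.0269, 0.1999]
tcp_rot: [2.245, 2.198, 0.0]
ft_force: [0.4, -0.2, 0.0]
finger_gap: 0.0299
gripper_force: 0.0
```

```bash
python3 - <<'E'
from h import *
deck('side');p,d=deck('top')
cv2.imwrite("pics/crop4.png",cv2.resize(p[150:270,180:385,::-1],None,fx=3.9,fy=3.9,interpolation=cv2.INTER_CUBIC))
go(.431,-.0265,.095,-1.1)
E
```

```text
L 283 [617.2  33. ] [111.1  67.1] 0.1
M 349 [613.4 -93. ] [112.4  65.3] 3.3
R 423 [ 611.9 -216.7] [ 64.2 110.8] 89.3
L 449 [616.4  32.4] [ 59.3 110.8] 88.4
M 427 [613.3 -94.1] [111.5  54.9] 0.8
R 433 [ 611.5 -217.4] [ 58.7 110.2] 87.8
disp [ 0.0002 -0.0003  0.1049] if turned first [np.float64(0.0002), np.float64(-0.0003), np.float64(0.1049)] turn -0.0047 yaw -1.37 tilt [ 2.e-04  0.e+00 -1.e+00] q6 -0.191
```

View pics/crop4.png

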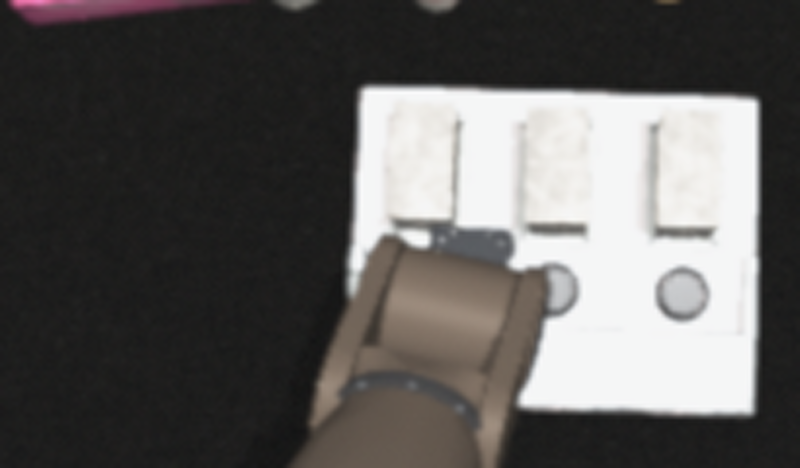

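All three cases are upright on their plates, within about 3 mm of centre. Now I'll grip the head and slide the cover home.

To row units: 0.04 m / 0.5 = 0.08, 0.035 m / 0.5 = 0.07.

pendant(moves="0 0 0.08 0 0.03 | 0 0 0.07 0 0.03 | 0 0 0.044 0 0.03 | 0 0 0.012 0 0.03 | 0 0 0 0 0.03 | 0 0 0 0 0.005 | 0 0 0 0 0.005 | 0 0 0 0 0.005 | 0 0 0 0 0.005")

```text
clock: 40.5
tool_pos: [0.4313, -0.0265, 0.0974]
tcp_rot: [2.242, 2.199, 0.001]
ft_force: [2.1, -0.7, 3.5]
finger_gap: 0.0119
gripper_force: 30.0
```

pendant(moves="0 0.02 0 0 0.005 | 0 0.03 0 0 0.005 | 0 0.03 0 0 0.005 | 0 0.03 0 0 0.005 | 0 0.03 0 0 0.005 | 0 0.01 0 0 0.005 | 0 0.004 0 0 0.005 | 0 0 0 0 0.005")

```text
clock: 41.5
tool_pos: [0.507, -0.0278, 0.0968]
tcp_rot: [-2.242, -2.199, 0.002]
ft_force: [-4.7, -1.0, 3.1]
finger_gap: 0.0118
gripper_force: 30.0
```

pendant(moves="0 0.001 0.008 0 0.005 | 0 0 0.008 0 0.005 | 0 0 0.006 0 0.005 | 0 0 0.001 0 0.005 | 0 0 0 0 0.005")

```text
clock: 42.12
tool_pos: [0.5079, -0.0279, 0.0872]
tcp_rot: [2.243, 2.199, 0.0]
ft_force: [-10.7, 0.3, 27.3]
finger_gap: 0.0118
gripper_force: 30.1
```

pendant(moves="0 0 0 0.04 0.005 | 0 0 0 0.05 0.005 | 0 0 0 0 0.005")

```text
clock: 42.5
tool_pos: [0.5077, -0.0279, 0.0871]
tcp_rot: [2.433, 1.987, 0.0]
ft_force: [-10.9, 0.2, 28.9]
finger_gap: 0.0116
gripper_force: 30.1
```

To row units: 0.17 rad / 2 = 0.085.

pendant(moves="0 0 0 0.085 0.005 | 0 0 0 0.085 0.005 | 0 0 0 0.085 0.005 | 0 0 0 0.085 0.005 | 0 0 0 0.085 0.005 | 0 0 0 0.085 0.005 | 0 0 0 0.085 0.005 | 0 0 0 0.085 0.005 | 0 0 0 0.025 0.005 | 0 0 0 0 0.005")

```text
clock: 43.75
tool_pos: [0.5068, -0.0272, 0.0869]
tcp_rot: [-3.14, 0.061, 0.003]
ft_force: [-13.5, 6.1, 28.5]
finger_gap: 0.0119
gripper_force: 30.1
```

```bash
python3 -c "
from h import *
go(.507,-.0278,.09,-91.1);print(read_state()['moment'])"
```

```text
disp [ 0.0002  0.0006 -0.0031] if turned first [np.float64(0.0002), np.float64(0.0006), np.float64(-0.0031)] turn -0.0194 yaw -92.21 tilt [-1.8e-03  8.0e-04 -1.0e+00] q6 1.425
[1.11538252 2.81860649 0.39592035]
```

To row units: -0.002 m / 0.5 = -0.004, -0.001 m / 0.5 = -0.002.

pendant(moves="-0.0016 0 -0.004 0 0.005 | 0 0 -0.004 0 0.005 | 0 0 -0.002 0 0.005 | 0 0 0 0 0.005")

```text
clock: 44.25
tool_pos: [0.5061, -0.0271, 0.0905]
tcp_rot: [-3.14, 0.06, 0.004]
ft_force: [-8.4, 5.6, 5.0]
finger_gap: 0.0116
gripper_force: 30.1
```

pendant(moves="0 0 -0.002 0 0.005 | 0 0 -0.002 0 0.005 | 0 0 0 0 0.005")

```text
clock: 44.62
tool_pos: [0.5059, -0.0271, 0.0914]
tcp_rot: [-3.14, 0.06, 0.006]
ft_force: [-3.3, 5.2, -9.7]
finger_gap: 0.0123
gripper_force: 30.1
```

The head is caught: it resists upward at 3.8 mm above the stop. I'll release, back off and take a last look.

To row units: -0.06 m / 0.5 = -0.12, -0.05 m / 0.5 = -0.1.

pendant(moves="0 0 0.002 0 0.03 | 0 0 0 0 0.03 | 0 0 -0.06 0 0.03 | 0 0 -0.1 0 0.03 | 0 -0.1 -0.08 0 0.03 | 0 -0.12 0 0 0.03 | 0 -0.12 0 0 0.03 | 0 -0.12 0 0 0.03 | 0 -0.12 0 0 0.03 | 0 0 0 0 0.03")

```text
clock: 45.88
tool_pos: [0.5186, 0.2641, 0.2106]
tcp_rot: [-3.14, 0.054, -0.002]
ft_force: [-0.1, 0.2, 0.5]
finger_gap: 0.0297
gripper_force: 0.0
```

```bash
python3 - <<'E'
from h import *
deck('side');p,d=deck('top')
C=cloud("top",d);H=C[...,2];m=(H>.088)&(H<.108)&(abs(C[...,0]-.505)<.03)&(abs(C[...,1]+.028)<.03)
P=C[m];print("head",P.mean(0),P[:,2].max(),cv2.minAreaRect((P[:,:2]*1000).astype(np.float32)))
cv2.imwrite("pics/crop5.png",cv2.resize(p[150:280,180:470,::-1],None,fx=2.7,fy=2.7,interpolation=cv2.INTER_CUBIC))
E
```

```text
L 283 [616.2  31.8] [ 66.8 110.8] 86.9
M 347 [613.3 -93.7] [111.2  66.3] 0.3
R 425 [ 611.2 -216.1] [ 65.7 111.7] 87.8
L 430 [616.7  31.9] [ 59.3 110.1] 88.7
M 421 [613.2 -94.2] [111.4  54.7] 0.8
R 436 [ 612.1 -218.1] [ 58.7 111.8] 88.4
head [ 0.50499666 -0.02806925  0.09678099] 0.10357221941895953 ((504.74334716796875, -28.20554542541504), (36.53068161010742, 8.03728199005127), 2.242791175842285)
```

View pics/crop5.png

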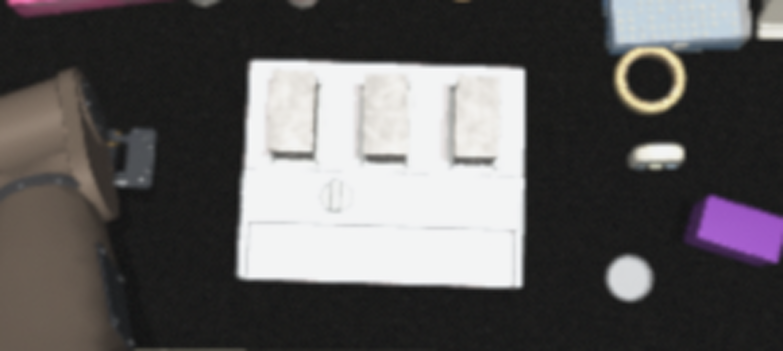

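The picture shows three cases centred at (292,115), (385,117) and (475,118). The cover is home and the head's bar runs front to back at (336,196), at the same position and height as at the start. The timer and the dish are undisturbed.

```bash
python3 -c "
from cell import *
print(close_job())"
```

```text
the job is handed in; nothing more can be done
None
```

Job handed in at about 46 s of robot time; the hand-in call returned no verdict. Both bench cases stand on the left and right plates beside the one already in the middle, all three switches felt locked in after one push each, and the cover is home with its fastener caught.

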